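Finish the stack of solder ingots in the tray

ROBOT

A 6-joint arm with a two-finger parallel gripper is mounted at the origin on the work surface. World frame = base frame: x ahead of the robot, y to its left, z up, the work surface at z = 0. Lengths are in m, angles in rad, forces in N, time in s.
With the tool pointing down it reaches from about 0.3 to 0.875 m from the base axis. Payload 6.4 kg.
Tool frame: the origin (TCP) lies midway between the tips of the shut fingers; the grasp point (between the pads) lies 19 mm behind it (ctrl.tcp_to_grasp is the distance from the TCP to the grasp point, in m); z points along the fingers, y is the direction in which the jaws open and shut (so a half turn about z gives the same grasp; the last joint's range is limited). The gripper opens to 85 mm and grips with 20 to 120 N. Pads are 22 mm wide; open, the fingers measure 114 mm over their backs; the gripper's body (76 mm by 85 mm) begins 54 mm behind the grasp point. The pads swing forward as they close: fully open they stand 13 mm farther back than shut.
Start: joints at [-1.412, 0.181, 1.607, -0, 1.354, -0.206], TCP at [0.205, -0.537, 0.231] pointing down, gripper open.
Joint ranges: [-2.99, 2.99], [-0.89, 2.07], [0.3, 2.58], [-1.14, 4.28], [0, 2.63], [-3.12, 3.12]. Speed limits (rad/s): [2.57, 2.57, 3.01, 3.14, 3.14, 3.14].

INTERFACE

Orientations are given as a unit quaternion [w, x, y, z].
In Python, from bench import monitor, imaging, order, spotter, ctrl gives the robot as it stands.
- The arm moves only by the shell command python3 -m pendant 'ROWS'. ROWS is JSON, a list that holds one entry, the list of rows, each a list of 5 numbers: the shift along the world's x, y, z in mm, then the turn about the world's z in degrees, then the finger opening in mm, from 0 to 85.4. A call has 1 to 8 rows; each row shifts and turns the commanded pose from where the row before left it; what a row does not reach is not made up. A row lasts 1/8 s, in which the tool goes at most 62.5 mm and 10.7 degrees, less where a joint would pass 70% of its speed; a pose out of reach is approached as far as the arm can. A call with a gripper value outside its range is refused whole. The fingers move at their own pace and stop on an object; the grip force is fixed at half the most. Time passes only in rows, so rows that do not move let the fingers close. It gives the time, the measured TCP pose, the force and the opening at its end, in the units of the state.
- monitor.get_obs(): the state, without advancing time (a new reading comes with each control period).
- imaging.camera(name): name is "scene" or "top" or "wrist"; returns a dict with "img" (384x512x3 uint8, red, green, blue), "vfov" (degrees; the focal length in pixels is half the picture's height over the tangent of half this angle, whatever the lens; pixels are square), "cx", "cy" (the principal point, pixels), "origin" and "orientation" of the camera in the world. Camera axes: x right, y down, z forward; pixel columns grow to the right and rows downward; lengths in m; the calibration is good to about 2 mm. A picture is of the moment at which its call begins. There is no depth.
- order.hand_in(): hands the job in, once; it reports no verdict.
Trained networks look in the newest picture that a camera, given by its name, has taken for a name from the list of things; names that differ only in an ending like _2 or _b are one class to them, and where a whole thing is asked for, a point or a joint stands for the part that bears it (a point fixed in the world has none). Each returns a list of dicts, best first, with "confidence" (0 to 1); they miss things now and then, are a little off and sometimes report something else, mostly with a low value. They report only what shows in the picture. A call takes as long as a camera call. They do not tell look-alikes from the thing itself.
- spotter.recognise(camera, thing): "at" ([x, y, z] in m, in the coordinates of the camera as it stood for that picture, good to about 4 mm: the middle of the surface that is visible of it).
- spotter.tip_of(camera, thing): "at" ([x, y, z] in m, in the coordinates of the camera as it stood for that picture, good to about 4 mm: a listed point, or the origin of a listed thing).
The state is a dict: "time_s": time; "q": joint angles; "dq": joint speeds; "joint_efforts": joint torques, N m; "eef_pos": TCP position; "eef_rot": TCP orientation; "wrist_force": force on the tool from outside, world axes, zero at the start; "torque": the same for the moment, N m; "opening": opening from 0.0 (shut) to 1.0 (fully open).
Only numpy, scipy, OpenCV 4.12 (cv2) and the standard library are available. Lean on these libraries where they do the work, as an engineer would, in place of code of your own. Each camera call takes 0.05 s, during which the arm holds its last target. There are 200 camera calls.

TASK

Finish stacking the four solder ingots in the steel tray. Tip the one that lies on its side so that its broad face is up, set it between the two in the tray, and gently push the row of three up tight against the end lip that one of them already lies close to: nested without gaps, flush on top, ends about level. Then lay the fourth squarely across the middle of the row, broad face down; set the ingots down without dropping them, and leave the other things on the bench where they are.

Things in the scene. Friction and masses are not known exactly. Their poses are not given: they have to be found in the camera images.
- tray: Fixed sheet-steel tray with a low lip all round, 150 mm (its x) by 250 mm (its y) outside, open on top. Origin: centre of its underside, on the bench. Floor 3 mm thick (its top is at z = 3 mm), lip 3 mm thick and 13 mm high from the bench; inside it measures 144 by 244 mm. The row of ingots stands along its y axis, each ingot lengthwise along its x axis.
- tray_stop (a point): Point on the inside face of the tray's end lip at its -y end, at floor level, half-way along the lip (tray axes): the row is pushed tight against this lip. In the tray it is at (0, -122, 3) mm.
- ingot_first_center (a point): Centre (half-way up) of the ingot lying broad face down in the tray, 3 to 12 mm off the tray_stop lip. All four ingots are alike: plain cast bars 90 mm long, 36 mm wide on the broad face, 26 mm on the narrow one, 20 mm high, long sides sloping 14 degrees, 0.32 to 0.48 kg. Their axes: x along the length, z square from the broad to the narrow face (up when broad face down), y across.
- ingot_last_center (a point): Centre of the other ingot in the tray, also broad face down and lengthwise along the tray's x, beyond a wide gap (121 to 145 mm from the first, centre to centre). Same shape and axes. Nested tight, neighbours are 31 mm apart: the row's centres are then 18, 49 and 80 mm from the lip. Friction about 0.6 on tray, bench and each other: the row of three slides at 5 to 10 N.
- ingot_side_center (a point): Centre of the ingot lying on a sloping long side on the bench; same shape and axes. Its z axis (to its narrow face) points sideways and 14 degrees below level, its broad face leans over it, its top edge is 35 mm, its centre 15 mm above the bench. It tips on to its narrow face (z then down, broad face on top) once leaned about 25 degrees that way; toppling on the mat does no harm.
- ingot_flat_center (a point): Centre of the fourth ingot, broad face down on the bench, 10 mm above it. Same shape and axes.
- half_ingot: Bystander: a cut-off ingot, 42 mm long, same section, broad face down on the bench. Origin: centre of its underside.
- caliper: Bystander: digital caliper lying flat, 170 mm long, 13 mm high. Origin: underside, near its middle.
- solder_spool: Bystander: spool of solder wire standing on its flange, 60 mm across, 40 mm high. Origin: centre of its underside.
- screwdriver: Bystander: screwdriver lying on the bench, 180 mm long. Origin: its underside.
- mouse: Bystander: computer mouse, 112 by 62 by 36 mm. Origin: centre of its underside.
- flux_jar: Bystander: small jar of flux, 48 mm across, 45 mm high. Origin: centre of its underside.
- tweezers: Bystander: tweezers lying flat, 118 mm long. Origin: their underside.
Mind the look-alikes: they are no part of the job. Leave any turquoise or yellow look-alike of the part that bears ingot_flat_center alone.

How it is judged:
By the outcome, as a careful person would: the job done as asked, in the order asked, and still so for the second after the job is handed in, with the robot touching nothing.
It also fails if it takes over 72 s, if anything falls off the work surface, if the arm or the gripper's body presses on something with over 40 N, if the wrist force passes 120 N, or if a joint passes its speed limit or range.

## Working session

There is one attempt and no reset: what is moved stays moved. The work goes in short steps, Python scripts to look and compute and a shell command to move; the robot and the scene stay as the last step left them, time stands still between calls to the robot, and variables do not carry over. Pictures are saved under pics/ and viewed, about 8 in all and at most 12, crops included, and the job is handed in when it is done.

```bash
mkdir -p pics; cat > h.py <<'E'
import numpy as np,cv2
from scipy.spatial.transform import Rotation as R
from bench import monitor, imaging, order, spotter, ctrl
def cam(n):
    c=imaging.camera(n); c['R']=R.from_quat(np.roll(c['orientation'],-1)).as_matrix(); c['o']=np.array(c['origin'])
    c['f']=c['img'].shape[0]/2/np.tan(np.radians(c['vfov'])/2); return c
def w(c,p): return c['R']@np.array(p)+c['o']
def px(c,P):
    p=c['R'].T@(np.array(P)-c['o']); return c['f']*p[:2]/p[2]+[c['cx'],c['cy']]
def ray(c,u,v,z):
    d=c['R']@np.array([(u-c['cx'])/c['f'],(v-c['cy'])/c['f'],1]); return c['o']+d*(z-c['o'][2])/d[2]
def save(c,n,box=None,s=1):
    im=c['img'][:,:,::-1]
    if box: im=im[box[1]:box[3],box[0]:box[2]]
    cv2.imwrite('pics/'+n,cv2.resize(im,None,fx=s,fy=s,interpolation=cv2.INTER_CUBIC))
E
python3 - <<'E'
from h import *
np.set_printoptions(precision=4,suppress=True)
for n in['top','scene']:
    c=cam(n); save(c,n+'0.png',s=1.5); print(n,c['o'],c['f'])
    for t in['tray_stop','ingot_first_center','ingot_last_center','ingot_side_center','ingot_flat_center','tray']:
        for r in spotter.tip_of(n,t): p=w(c,r['at']); print(t,round(r['confidence'],2),p,px(c,p).round())
print(monitor.get_obs()['eef_rot'],ctrl.tcp_to_grasp)
E
```

```text
top [ 0.4844 -0.0179  1.35  ] 455.3604998712183
tray_stop 0.79 [ 0.5102 -0.2714  0.0014] [343. 213.]
ingot_last_center 0.81 [ 0.5548 -0.1195  0.0149] [292. 197.]
ingot_side_center 0.52 [0.4385 0.2801 0.015 ] [155. 236.]
ingot_flat_center 0.95 [0.7315 0.4242 0.0077] [109. 136.]
ingot_flat_center 0.93 [0.6136 0.1614 0.0102] [197. 176.]
ingot_flat_center 0.82 [0.7403 0.2041 0.0074] [184. 134.]
scene [1.5649 0.4572 1.526 ] 490.38160378386544
tray_stop 0.9 [ 0.5109 -0.2718  0.0008] [211. 163.]
ingot_first_center 0.47 [ 0.5224 -0.2501  0.0109] [214. 165.]
ingot_last_center 0.77 [ 0.5493 -0.116   0.0135] [241. 182.]
ingot_side_center 0.53 [0.4411 0.289  0.015 ] [348. 201.]
ingot_flat_center 0.82 [0.7427 0.204  0.0091] [294. 255.]
ingot_flat_center 0.7 [0.616  0.1568 0.007 ] [297. 223.]
ingot_flat_center 0.57 [0.7305 0.4243 0.0096] [355. 278.]
tray 0.88 [ 0.5413 -0.1518  0.0021] [234. 179.]
[-0.      0.9834  0.1814  0.    ] 0.0187
```

View pics/top0.png

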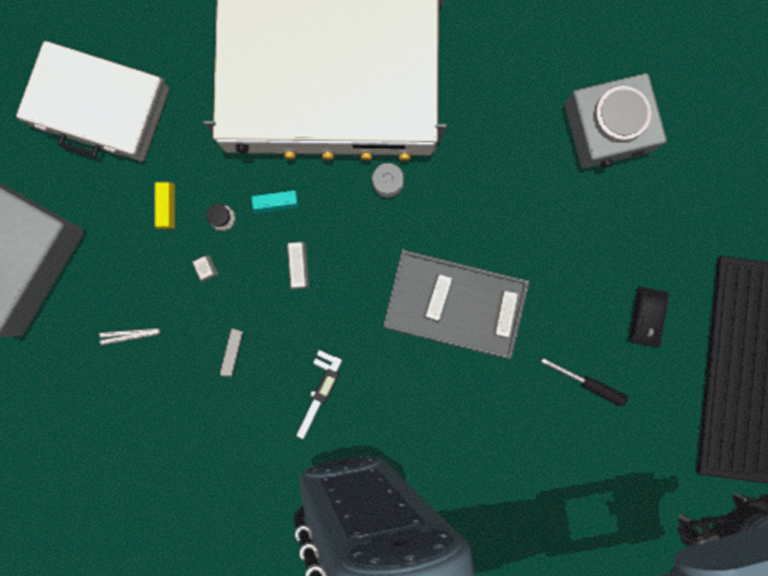

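```bash
python3 - <<'E'
from h import *
c=cam('top')
im=c['img'][:,:,::-1]
def cr(x0,y0,x1,y1): return cv2.resize(im[y0:y1,x0:x1],(400,300),interpolation=cv2.INTER_CUBIC)
a=cr(270,170,350,230);b=cr(115,205,195,265);d=cr(157,146,237,206);e=cr(85,105,205,195)
cv2.imwrite('pics/crops.png',np.vstack([np.hstack([a,b]),np.hstack([d,e])]))
E
```

```text
(no output)
```

View pics/crops.png

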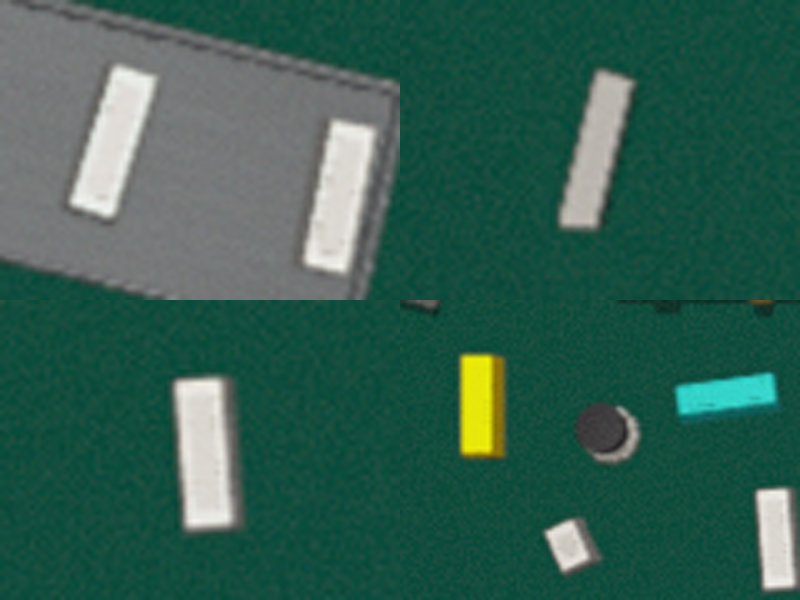

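The candidates for the fourth ingot, in top-image pixels, are pale (198,177), yellow (109,136) and turquoise (183,134), plus the half ingot at (136,179). I choose the pale full-length bar at (198,177). The side ingot is the grey strip at (154,235). The tray ingots are at (338,209) for the first and (292,197) for the last. Next I'll look at the tray from near.

```bash
python3 -m pendant '[[[36,42,10,-4.4,60],[36,42,10,-4.4,60],[36,42,10,-4.4,60],[36,42,10,-4.4,60],[36,42,10,-4.4,60],[36,42,10,-4.4,60],[36,42,10,-4.4,60],[36,42,0,-4.2,60]]]'
python3 -m pendant '[[[0,0,0,0,60],[0,0,0,0,60]]]'
python3 - <<'E'
from h import *
np.set_printoptions(precision=4,suppress=True)
c=cam('wrist'); save(c,'w1.png',s=1.5); print(c['o'],c['R'],c['f'])
for t in['tray_stop','ingot_first_center','ingot_last_center','tray']:
    for r in spotter.tip_of('wrist',t): p=w(c,r['at']); print(t,round(r['confidence'],2),p,px(c,p).round())
E
```

```text
time_s: 1.75
eef_pos: [0.4946, -0.2, 0.3026]
eef_rot: [0.001, 0.992, -0.124, 0.001]
wrist_force: [0.8, -0.7, 0.5]
opening: 0.701
time_s: 2.0
eef_pos: [0.493, -0.2011, 0.3011]
eef_rot: [0.0, 0.993, -0.122, -0.0]
wrist_force: [-0.4, 0.8, -0.0]
opening: 0.704
[ 0.5673 -0.2196  0.4438] [[-0.2421 -0.9258 -0.2904]
 [-0.9703  0.2308  0.0729]
 [-0.0005  0.2994 -0.9541]] 318.15777426569946
tray_stop 0.72 [ 0.5128 -0.2729 -0.0048] [298. 130.]
ingot_first_center 0.89 [ 0.5232 -0.2517  0.0105] [282. 127.]
ingot_last_center 0.78 [ 0.5522 -0.121   0.0119] [182. 130.]
tray 0.79 [ 0.5441 -0.1551 -0.0001] [209. 129.]
```

View pics/w1.png

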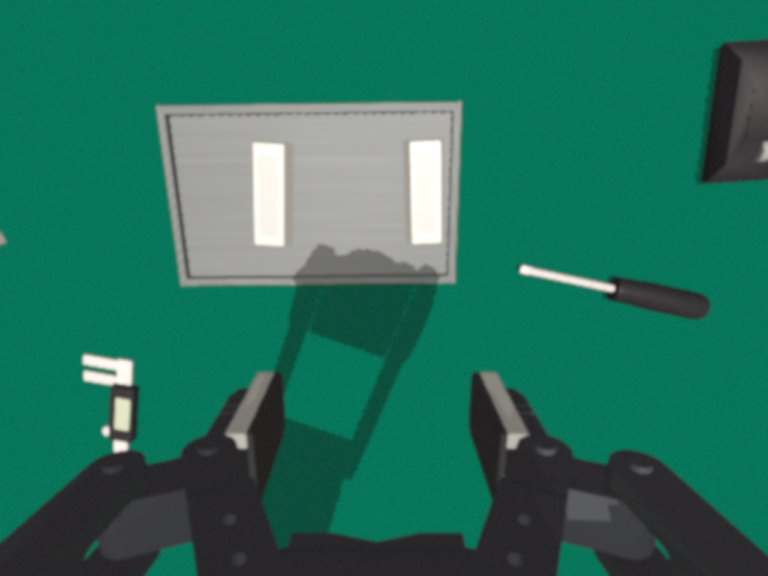

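The picture shows the tray with outer rim corners at about (104,71), (308,67), (303,189) and (121,191) in original pixels. The ingots' ends look level to within about 1 px. I'll fit these in tray axes while moving on to view the side ingot.

```bash
cat >> h.py <<'E'
def fitrect(c,pts,z):
    P=np.array([ray(c,u,v,z)[:2] for u,v in pts]); (m,s,a)=cv2.minAreaRect((P*1000).astype(np.float32)); return P,P.mean(0)
E
python3 - <<'E'
from h import *
np.set_printoptions(precision=1,suppress=True)
im=cv2.imread('pics/w1.png')
Rm=np.array([[-.2421,-.9258,-.2904],[-.9703,.2308,.0729],[-.0005,.2994,-.9541]])
c=dict(R=Rm,o=np.array([.5673,-.2196,.4438]),f=318.158,cx=256,cy=192)
def f(pts,z): return np.array([ray(c,(u-.25)/1.5,(v-.25)/1.5,z)[:2] for u,v in pts])*1000
T=f([(156,105),(462,101),(455,283),(181,286)],.013)
print(T, [np.linalg.norm(T[i]-T[i-1]) for i in range(4)])
ctr=T.mean(0); y=(T[0]+T[3]-T[1]-T[2]); y/=np.linalg.norm(y); x=np.array([y[1],-y[0]])
print('tray',ctr,'yaw',np.degrees(np.arctan2(x[1],x[0])),'stop',ctr-122*y)
for n,q in dict(first=[(409,141),(441,140),(442,243),(411,244)],last=[(252,142),(285,143),(285,246),(255,245)]).items():
    P=f(q,.023); print(n,P.mean(0),'tray',np.c_[(P-ctr)@x,(P-ctr)@y], ((P-ctr)@x).mean(),((P-ctr)@y).mean()+122)
E
python3 -m pendant '[[[-12,62,0,0,60],[-12,62,0,0,60],[-12,62,0,0,60],[-12,62,0,0,60],[-12,62,0,0,60],[-12,62,0,0,60],[-12,62,0,0,60],[0,0,0,0,60]]]'
python3 -m pendant '[[[-5,25,-20,0,60],[0,0,-20,0,60],[0,0,0,0,60]]]'
python3 - <<'E'
from h import *
np.set_printoptions(precision=4,suppress=True)
c=cam('wrist'); save(c,'w2.png',s=1.5); np.savez('w2.npz',R=c['R'],o=c['o'],f=c['f'],cx=c['cx'],cy=c['cy'])
for t in['ingot_side_center','caliper','half_ingot','tweezers','ingot_flat_center']:
    for r in spotter.tip_of('wrist',t): p=w(c,r['at']); print(t,round(r['confidence'],2),p,px(c,p).round())
E
```

```text
[[ 640.2  -38.9]
 [ 580.7 -290.2]
 [ 425.1 -252.7]
 [ 484.8   -0.9]] [np.float64(159.9833675344861), np.float64(258.2958830163934), np.float64(160.12996495416917), np.float64(258.7905448042687)]
tray [ 532.7 -145.7] yaw -13.329094245762217 stop [ 504.6 -264.4]
first [ 514.2 -243.4] tray [[  48.4  -84.6]
 [  48.9 -111.5]
 [ -39.4 -114.5]
 [ -40.   -86.7]] 4.507612286019953 22.649959456264867
last [ 545.5 -110.7] tray [[ 49.2  47.8]
 [ 48.1  20. ]
 [-40.5  26.6]
 [-39.2  53.5]] 4.398379739881188 158.95393289864316
time_s: 3.25
eef_pos: [0.4086, 0.2315, 0.3014]
eef_rot: [-0.0, 0.993, -0.12, -0.0]
wrist_force: [0.4, -0.1, 0.2]
opening: 0.7
time_s: 3.62
eef_pos: [0.4045, 0.2518, 0.2598]
eef_rot: [0.001, 0.992, -0.124, -0.001]
wrist_force: [0.6, 0.3, -0.4]
opening: 0.7
ingot_side_center 0.97 [0.4423 0.2803 0.0128] [220. 139.]
caliper 0.61 [ 0.3723  0.1052 -0.0015] [368. 158.]
half_ingot 0.73 [ 0.6063  0.3476 -0.0036] [124.  10.]
tweezers 0.67 [0.4781 0.4898 0.001 ] [ 54. 152.]
tweezers 0.38 [0.4424 0.2835 0.0132] [218. 140.]
```

View pics/w2.png

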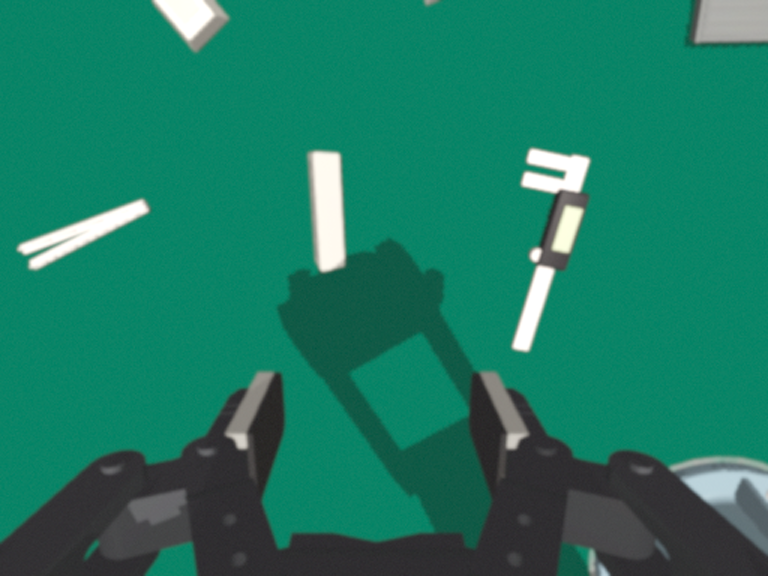

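This view shows the side ingot with its bright sloping top, corners about (308,152), (340,153), (345,264) and (318,271) in the displayed picture. The steep broad face is a thin grey strip on its left (+y). So z points right (−y), and I push from +y toward −y. My first fit assumed the principal point, so I'll redo the fits with the real one.

```bash
python3 - <<'E'
from h import *
np.set_printoptions(precision=1,suppress=True)
d=np.load('w2.npz'); print(d['cx'],d['cy'],d['f'])
Rm=np.array([[-.2421,-.9258,-.2904],[-.9703,.2308,.0729],[-.0005,.2994,-.9541]])
c=dict(R=Rm,o=np.array([.5673,-.2196,.4438]),f=float(d['f']),cx=float(d['cx']),cy=float(d['cy']))
def f(pts,z): return np.array([ray(c,(u-.25)/1.5,(v-.25)/1.5,z)[:2] for u,v in pts])*1000
T=f([(156,105),(462,101),(455,283),(181,286)],.013)
print([np.linalg.norm(T[i]-T[i-1]) for i in range(4)])
ctr=T.mean(0); y=(T[0]+T[3]-T[1]-T[2]); y/=np.linalg.norm(y); x=np.array([y[1],-y[0]])
print('tray',ctr,'yaw',np.degrees(np.arctan2(x[1],x[0])),'stop',ctr-122*y)
for n,q in dict(first=[(409,141),(441,140),(442,243),(411,244)],last=[(252,142),(285,143),(285,246),(255,245)]).items():
    P=f(q,.023); print(n,P.mean(0),'tray',np.c_[(P-ctr)@x,(P-ctr)@y], ((P-ctr)@x).mean(),((P-ctr)@y).mean()+122)
c=dict(R=d['R'],o=d['o'],f=float(d['f']),cx=float(d['cx']),cy=float(d['cy']))
print('side top edge',f([(312,152),(319,271)],.035),'low edge',f([(340,153),(345,264)],.025))
E
```

```text
250.82016964789875 199.16176422882066 318.15777426569946
[np.float64(157.87300598006985), np.float64(256.6593109389523), np.float64(158.02292302545212), np.float64(256.9599838038087)]
tray [ 540.1 -155.1] yaw -13.334151574067095 stop [ 512.  -273.8]
first [ 521.5 -251.9] tray [[  47.6  -83.6]
 [  48.1 -110.4]
 [ -39.1 -113.8]
 [ -39.7  -86.2]] 4.226592181213398 23.49537143918596
last [ 552.6 -120.1] tray [[ 48.3  47.9]
 [ 47.2  20.3]
 [-40.2  26.3]
 [-38.9  53. ]] 4.118833603739622 158.8866611146585
side top edge [[488.  279.5]
 [400.1 299.7]] low edge [[482.3 260.4]
 [398.4 279.5]]
```

```bash
python3 -m pendant '[[[24,37,-40,0.7,0],[23,36,-40,0,0],[0,0,-50,0,0],[0,0,-50,0,0],[0,0,-40,0,0],[0,0,-14,0,0],[0,0,0,0,0]]]'
```

```text
time_s: 4.8
eef_pos: [0.4521, 0.3263, 0.0273]
eef_rot: [0.0, 0.993, -0.117, -0.0]
wrist_force: [0.1, 0.3, 0.7]
opening: 0.0
```

```bash
python3 -m pendant '[[[-2,-9,0,0,0],[-1,-5,0,0,0],[-1,-5,0,0,0],[-1,-4,0,0,0],[-1,-4,0,0,0],[-1,-4,0,0,0],[-1,-4,0,0,0],[-1,-4,0,0,0]]]'
python3 -m pendant '[[[-1,-4,0,0,0],[-1,-4,0,0,0],[-1,-3,0,0,0],[0,0,0,0,0],[0,0,0,0,0]]]'
python3 -m pendant '[[[4,16,30,0,70],[0,0,60,0,70],[-50,0,60,0,70],[-40,-15,40,0,70],[0,0,0,0,70],[0,0,0,0,70]]]'
python3 - <<'E'
from h import *
np.set_printoptions(precision=4,suppress=True)
c=cam('wrist'); save(c,'w3.png',s=1.5); np.savez('w3.npz',R=c['R'],o=c['o'],f=c['f'],cx=c['cx'],cy=c['cy'])
for t in['ingot_side_center']:
    for r in spotter.tip_of('wrist',t): p=w(c,r['at']); print(t,round(r['confidence'],2),p,px(c,p).round())
E
```

```text
time_s: 5.8
eef_pos: [0.4429, 0.287, 0.0272]
eef_rot: [0.0, 0.993, -0.117, -0.0]
wrist_force: [1.2, -0.8, 1.7]
opening: -0.002
time_s: 6.42
eef_pos: [0.4401, 0.2764, 0.0273]
eef_rot: [-0.0, 0.993, -0.117, 0.0]
wrist_force: [-0.1, -0.1, -0.3]
opening: 0.002
time_s: 7.18
eef_pos: [0.3642, 0.2775, 0.2052]
eef_rot: [-0.0, 0.993, -0.117, 0.0]
wrist_force: [-0.5, -0.6, -0.3]
opening: 0.816
ingot_side_center 0.75 [0.439  0.2628 0.0096] [248. 100.]
```

View pics/w3.png

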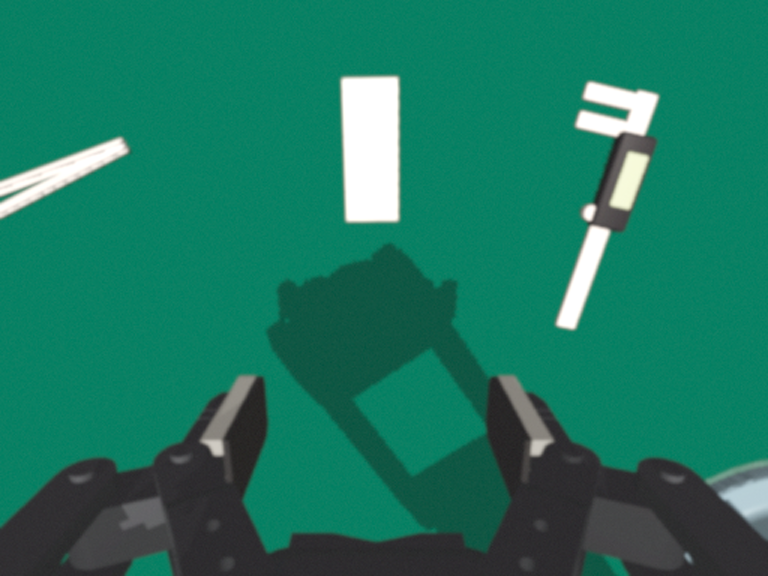

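It has toppled: the broad white face is up, with displayed corners at (341,77), (399,76), (399,221) and (346,222).

```bash
python3 - <<'E'
from h import *
np.set_printoptions(precision=1,suppress=True)
d=np.load('w3.npz')
c=dict(R=d['R'],o=d['o'],f=float(d['f']),cx=float(d['cx']),cy=float(d['cy']))
P=np.array([ray(c,(u-.25)/1.5,(v-.25)/1.5,.020)[:2] for u,v in [(341,77),(399,76),(399,221),(346,222)]])*1000
print(P,P.mean(0)); a=(P[0]+P[1]-P[2]-P[3])/2; print(np.degrees(np.arctan2(a[1],a[0])),np.linalg.norm(a),np.linalg.norm((P[1]+P[2]-P[0]-P[3])/2))
o=monitor.get_obs(); print(o['eef_pos'])
E
```

```text
[[486.3 271.7]
 [478.4 236.2]
 [389.8 255.9]
 [397.5 291.4]] [438.  263.8]
-12.530938511964987 90.86389607168384 36.38921053662486
[0.4 0.3 0.2]
```

```bash
python3 -m pendant '[[[37,-7,-30,0.9,62],[37,-6.5,-30,0,62],[0,0,-50,0,62],[0,0,-45,0,62],[0,0,-30,0,62],[0,0,-16,0,62],[0,0,0,0,62]]]'
python3 -m pendant '[[[0,0,0,0,20],[0,0,0,0,20],[0,0,0,0,20],[0,0,0,0,20],[0,0,0,0,20]]]'
python3 -m pendant '[[[0,0,10,0,20],[0,0,20,0,20],[0,0,40,0,20],[0,0,40,0,20],[0,0,0,0,20]]]'
```

```text
time_s: 8.15
eef_pos: [0.437, 0.2634, 0.0026]
eef_rot: [0.001, 0.994, -0.109, -0.002]
wrist_force: [-0.7, 0.1, 0.2]
opening: 0.727
time_s: 8.78
eef_pos: [0.4393, 0.2642, 0.0059]
eef_rot: [-0.0, 0.994, -0.109, 0.001]
wrist_force: [-1.2, -1.1, 6.2]
opening: 0.387
time_s: 9.4
eef_pos: [0.4403, 0.2648, 0.1179]
eef_rot: [-0.002, 0.994, -0.109, 0.003]
wrist_force: [0.5, 1.6, -4.9]
opening: 0.386
```

```bash
python3 -m pendant '[[[12,-56,0,-0.8,20],[12,-56,0,0,20],[12,-56,0,0,20],[12,-56,0,0,20],[12,-56,0,0,20],[12,-56,0,0,20],[12,-56,0,0,20],[12,-56,0,0,20]]]'
python3 -m pendant '[[[0,0,-20,0,20],[0,0,-20,0,20],[0,0,0,0,20],[0,0,0,0,20]]]'
python3 - <<'E'
from h import *
np.set_printoptions(precision=4,suppress=True)
c=cam('wrist'); save(c,'w4.png',s=1.5); np.savez('w4.npz',R=c['R'],o=c['o'],f=c['f'],cx=c['cx'],cy=c['cy'])
for t in['ingot_first_center','ingot_last_center','ingot_side_center']:
    for r in spotter.tip_of('wrist',t): p=w(c,r['at']); print(t,round(r['confidence'],2),p,px(c,p).round())
E
```

```text
time_s: 10.4
eef_pos: [0.5329, -0.1853, 0.1123]
eef_rot: [-0.001, 0.993, -0.116, -0.001]
wrist_force: [0.8, -0.0, -3.7]
opening: 0.384
time_s: 10.9
eef_pos: [0.5337, -0.1838, 0.074]
eef_rot: [-0.0, 0.993, -0.116, -0.0]
wrist_force: [0.1, 0.0, -3.0]
opening: 0.391
ingot_first_center 0.7 [ 0.5213 -0.2511  0.0116] [351. 212.]
ingot_last_center 0.56 [ 0.5538 -0.1218  0.0134] [155. 210.]
ingot_side_center 0.77 [ 0.5316 -0.1837  0.0773] [252. 267.]
```

View pics/w4.png

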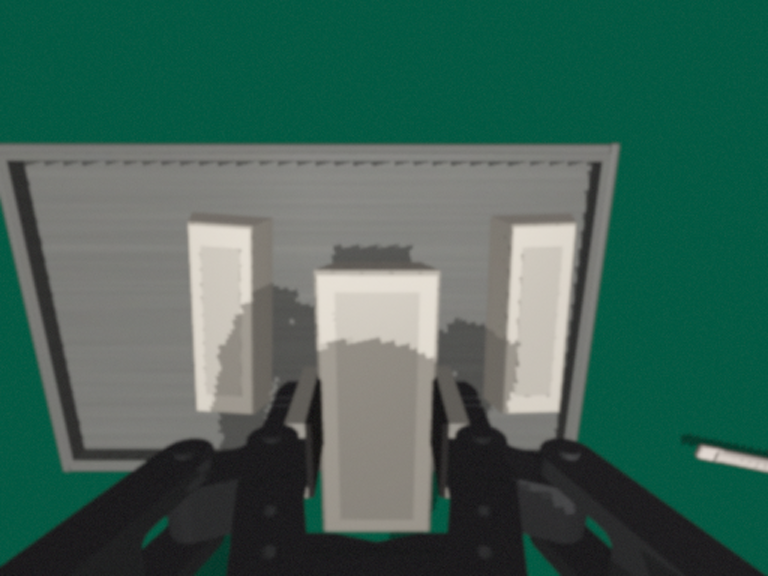

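The view shows the held ingot hanging square between the two in the tray. The displayed corners are:
- **Held:** (316,270), (440,270), (430,531), (323,531)
- **First:** (512,223), (575,223), (558,412), (508,412)
- **Last:** (189,222), (251,226), (254,412), (197,411)

```bash
python3 - <<'E'
from h import *
np.set_printoptions(precision=1,suppress=True)
d=np.load('w4.npz')
c=dict(R=d['R'],o=d['o'],f=float(d['f']),cx=float(d['cx']),cy=float(d['cy']))
a=np.radians(-13.3);x=np.array([np.cos(a),np.sin(a)]);y=np.array([-x[1],x[0]])
for n,z,q in [('held',.0896,[(316,270),(440,270),(430,531),(323,531)]),('first',.023,[(512,223),(575,223),(558,412),(508,412)]),('last',.023,[(189,222),(251,226),(254,412),(197,411)]),('lipinner',.003,[(588,164),(563,445)])]:
    P=np.array([ray(c,(u-.25)/1.5,(v-.25)/1.5,z)[:2] for u,v in q])*1000
    A=P[0]+P[1]-P[-1]-P[-2]
    print(n,P.mean(0),'tray x,y of corners',np.c_[P@x,P@y].ravel(),'mean',P.mean(0)@x,P.mean(0)@y,np.degrees(np.arctan2(A[1],A[0])))
E
```

```text
held [ 534.5 -184.1] tray x,y of corners [606.7 -39.4 606.8 -73.3 518.4 -73.6 518.3 -38.4] mean 562.5604286196752 -56.18361679469312 -13.536283344819138
first [ 522.4 -252.6] tray x,y of corners [ 609.8 -110.7  609.8 -136.2  523.2 -139.3  523.2 -116.3] mean 566.4884914615596 -125.62874968196908 -10.45153594783829
last [ 553.5 -120.1] tray x,y of corners [610.1  20.  608.5  -5.  523.    0.4 523.5  26.5] mean 566.2855500987997 10.48777817812369 -17.222582606559293
lipinner [ 512.5 -275.1] tray x,y of corners [ 632.2 -146.9  491.9 -152.7] mean 562.0700188432384 -149.790403688055 -90.0
```

```bash
python3 -m pendant '[[[3.9,-1.5,-25,0,20],[0,0,-20,0,20],[0,0,-12,0,20],[0,0,-5,0,20],[0,0,-2,0,20],[0,0,0,0,20],[0,0,0,0,20]]]'
```

```text
time_s: 11.98
eef_pos: [0.5384, -0.1859, 0.0109]
eef_rot: [0.0, 0.993, -0.116, 0.001]
wrist_force: [-0.3, -0.4, -4.2]
opening: 0.387
```

```bash
python3 -m pendant '[[[0,0,-1,0,20],[0,0,-1,0,20],[0,0,0,0,20],[0,0,0,0,20]]]';python3 -m pendant '[[[0,0,-1,0,20],[0,0,0,0,20],[0,0,0,0,20]]]'
```

```text
time_s: 12.48
eef_pos: [0.5381, -0.1858, 0.0089]
eef_rot: [0.0, 0.993, -0.116, 0.0]
wrist_force: [-3.2, 1.7, 6.3]
opening: 0.389
time_s: 12.85
eef_pos: [0.5382, -0.1858, 0.0089]
eef_rot: [0.0, 0.993, -0.116, 0.0]
wrist_force: [-6.9, 3.3, 14.6]
opening: 0.386
```

```bash
python3 -m pendant '[[[0,0,1,0,50],[0,0,0,0,50],[0,0,0,0,50],[0,0,0,0,50]]]';python3 -m pendant '[[[0,0,20,0,50],[0,0,40,0,50],[0,0,50,0,50],[-40,0,60,0,50],[-40,0,40,0,50],[0,0,0,0,50],[0,0,0,0,50]]]'
python3 - <<'E'
from h import *
c=cam('wrist'); save(c,'w5.png',s=1.5); np.savez('w5.npz',R=c['R'],o=c['o'],f=c['f'],cx=c['cx'],cy=c['cy'])
E
```

```text
time_s: 13.35
eef_pos: [0.5379, -0.1857, 0.0081]
eef_rot: [-0.0, 0.993, -0.116, -0.0]
wrist_force: [0.7, -0.2, 0.2]
opening: 0.586
time_s: 14.22
eef_pos: [0.4635, -0.1857, 0.2111]
eef_rot: [0.0, 0.993, -0.116, 0.001]
wrist_force: [-0.8, 0.7, -1.0]
opening: 0.585
```

View pics/w5.png

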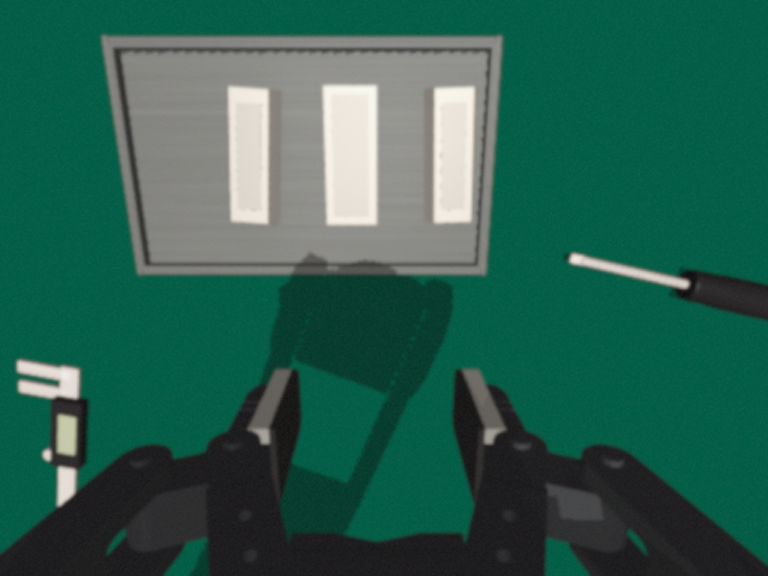

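The view shows the middle ingot standing square with its broad face up. The ends of the three are level within 1–2 px, at displayed rows of about 86 and 224. Next I turn the jaws along the row's ingots and push with both fingers.

```bash
python3 -m pendant '[[[12.5,13.5,-8,10,45],[12.5,13.5,-8,10,45],[12.5,13.5,-8,10,45],[12.5,13.5,-8,10,45],[12.5,13.5,-8,10,45],[12.5,13.5,-8,10,45],[12.5,13.5,-8,10,45],[13,14.5,-8,10,45]]]'
python3 -m pendant '[[[0,0,-20,10,45],[0,0,0,0,45],[0,0,0,0,45]]]'
python3 - <<'E'
from h import *
np.set_printoptions(precision=4,suppress=True)
o=monitor.get_obs(); print(o['q'])
a=np.radians(-13.3);x=np.array([np.cos(a),np.sin(a)]);y=np.array([-x[1],x[0]]);p=np.array(o['eef_pos'][:2])*1000;print(p@x,p@y)
q=o['eef_rot'];print(2*np.degrees(np.arctan2(q[2],q[1])))
E
```

```text
time_s: 15.28
eef_pos: [0.5637, -0.0755, 0.1439]
eef_rot: [-0.001, 0.834, 0.552, -0.001]
wrist_force: [-0.1, 0.7, -0.5]
opening: 0.528
time_s: 15.65
eef_pos: [0.5636, -0.0765, 0.1257]
eef_rot: [-0.001, 0.785, 0.619, -0.0]
wrist_force: [0.6, -0.1, -0.3]
opening: 0.532
[-0.3435  0.2845  1.7097  0.      1.1489 -0.1082]
566.112392237691 55.21332983763861
76.5160891897029
```

```bash
python3 -m pendant '[[[0,0,-45,0,45],[0,0,-45,0,45],[0,0,-20,0,45],[0,0,-8,0,45],[0,0,0,0,45],[0,0,0,0,45]]]'
```

```text
time_s: 16.4
eef_pos: [0.5651, -0.0771, 0.01]
eef_rot: [0.001, 0.784, 0.62, 0.001]
wrist_force: [0.1, 0.4, -0.1]
opening: 0.526
```

```bash
for i in 1; do python3 -m pendant '[[[0,0,-3,0,45],[-0.9,-3.9,0,0,45],[-0.9,-3.9,0,0,45],[-0.9,-3.9,0,0,45],[-0.9,-3.9,0,0,45],[-0.9,-3.9,0,0,45],[-0.9,-3.9,0,0,45],[-0.9,-3.9,0,0,45]]]'; done
python3 -m pendant '[[[-0.9,-3.9,0,0,45],[-0.9,-3.9,0,0,45],[-0.9,-3.9,0,0,45],[-0.9,-3.9,0,0,45],[-0.9,-3.9,0,0,45],[-0.9,-3.9,0,0,45],[-0.9,-3.9,0,0,45],[-0.9,-3.9,0,0,45]]]'
```

```text
time_s: 17.4
eef_pos: [0.5574, -0.104, 0.0052]
eef_rot: [-0.0, 0.784, 0.621, 0.0]
wrist_force: [1.0, 1.9, 0.1]
opening: 0.525
time_s: 18.4
eef_pos: [0.5502, -0.1349, 0.0053]
eef_rot: [-0.0, 0.784, 0.62, 0.0]
wrist_force: [-0.0, 5.0, -1.1]
opening: 0.531
```

```bash
python3 -m pendant '[[[-0.9,-3.9,0,0,45],[-0.9,-3.9,0,0,45],[-0.9,-3.9,0,0,45],[-0.9,-3.9,0,0,45],[-0.9,-3.9,0,0,45],[-0.7,-2.9,0,0,45],[-0.5,-1.9,0,0,45],[-0.5,-1.9,0,0,45]]]'
python3 -m pendant '[[[-0.2,-1,0,0,45],[-0.2,-1,0,0,45],[0,0,0,0,45]]]'
```

```text
time_s: 19.4
eef_pos: [0.544, -0.1614, 0.0053]
eef_rot: [0.0, 0.784, 0.62, 0.0]
wrist_force: [1.5, 4.4, -1.3]
opening: 0.527
time_s: 19.77
eef_pos: [0.5436, -0.1634, 0.0053]
eef_rot: [-0.0, 0.784, 0.62, -0.0]
wrist_force: [-0.2, 3.3, -0.2]
opening: 0.528
```

```bash
python3 - <<'E'
from h import *
np.set_printoptions(precision=4,suppress=True)
c=cam('wrist'); save(c,'w6.png',s=1.5); np.savez('w6.npz',R=c['R'],o=c['o'],f=c['f'],cx=c['cx'],cy=c['cy'])
o=monitor.get_obs()
a=np.radians(-13.3);x=np.array([np.cos(a),np.sin(a)]);y=np.array([-x[1],x[0]]);p=np.array(o['eef_pos'][:2])*1000;print(p@x,p@y)
E
```

```text
566.5876000831208 -33.99118446550851
```

View pics/w6.png

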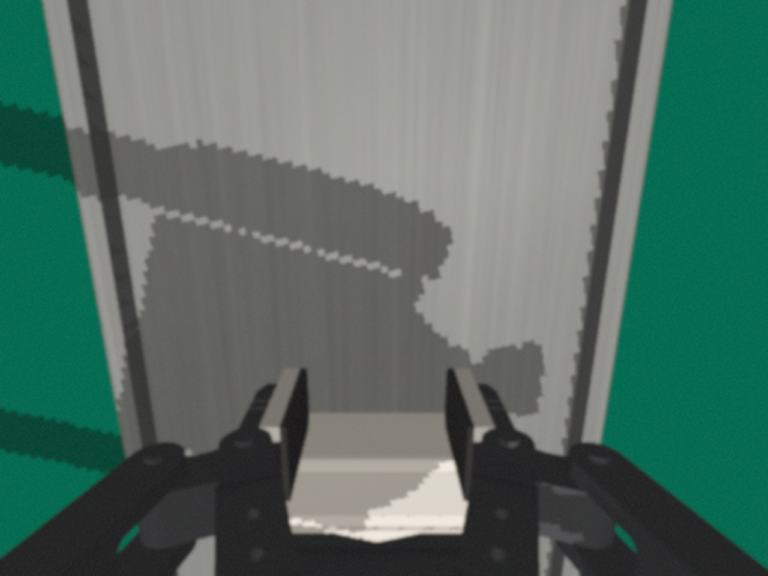

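The camera looks away from the row here, so I only see the pushed ingot's face between the fingers. I'll finish by force in 1 mm steps.

```bash
for i in 1; do python3 -m pendant '[[[-0.2,-1,0,0,45],[-0.2,-1,0,0,45],[-0.2,-1,0,0,45]]]'; python3 -m pendant '[[[-0.2,-1,0,0,45],[0,0,0,0,45]]]';python3 -m pendant '[[[-0.2,-1,0,0,45],[0,0,0,0,45]]]'; done
```

```text
time_s: 20.2
eef_pos: [0.543, -0.1659, 0.0053]
eef_rot: [-0.0, 0.784, 0.621, 0.0]
wrist_force: [2.0, 6.1, -0.5]
opening: 0.526
time_s: 20.45
eef_pos: [0.5429, -0.1669, 0.0053]
eef_rot: [-0.0, 0.784, 0.621, 0.0]
wrist_force: [1.3, 5.4, 0.1]
opening: 0.53
time_s: 20.7
eef_pos: [0.5427, -0.1678, 0.0053]
eef_rot: [-0.0, 0.784, 0.62, 0.0]
wrist_force: [1.3, 5.2, -0.7]
opening: 0.528
```

```bash
python3 -m pendant '[[[-0.2,-1,0,0,45],[0,0,0,0,45]]]';python3 -m pendant '[[[-0.2,-1,0,0,45],[0,0,0,0,45]]]'; python3 -m pendant '[[[-0.2,-1,0,0,45],[0,0,0,0,45]]]'
```

```text
time_s: 20.95
eef_pos: [0.5425, -0.1687, 0.0053]
eef_rot: [-0.0, 0.784, 0.62, 0.0]
wrist_force: [1.2, 6.6, -0.2]
opening: 0.528
time_s: 21.2
eef_pos: [0.5423, -0.1697, 0.0053]
eef_rot: [-0.0, 0.784, 0.62, 0.0]
wrist_force: [1.9, 6.3, 0.1]
opening: 0.531
time_s: 21.45
eef_pos: [0.5421, -0.1707, 0.0053]
eef_rot: [-0.0, 0.784, 0.62, 0.0]
wrist_force: [1.1, 7.6, 0.3]
opening: 0.528
```

```bash
python3 -m pendant '[[[-0.2,-1,0,0,45],[0,0,0,0,45]]]';python3 -m pendant '[[[-0.2,-1,0,0,45],[0,0,0,0,45]]]'
```

```text
time_s: 21.7
eef_pos: [0.5419, -0.1712, 0.0052]
eef_rot: [-0.001, 0.784, 0.62, 0.001]
wrist_force: [1.8, 8.9, -0.0]
opening: 0.524
time_s: 21.95
eef_pos: [0.5419, -0.1714, 0.0052]
eef_rot: [-0.001, 0.784, 0.62, 0.001]
wrist_force: [3.9, 11.8, 0.6]
opening: 0.527
```

```bash
python3 -m pendant '[[[-0.2,-1,0,0,45],[0,0,0,0,45]]]';python3 -m pendant '[[[-0.2,-0.8,0,0,45],[0,0,0,0,45],[0,0,0,0,45]]]'
```

```text
time_s: 22.2
eef_pos: [0.5418, -0.1715, 0.0052]
eef_rot: [-0.002, 0.784, 0.62, 0.001]
wrist_force: [4.6, 14.7, 2.3]
opening: 0.527
time_s: 22.58
eef_pos: [0.5418, -0.1716, 0.0052]
eef_rot: [-0.002, 0.784, 0.62, 0.002]
wrist_force: [5.8, 18.2, 2.2]
opening: 0.528
```

The row is seated: in the last steps it moved about 0.1 mm per 1 mm commanded while the force rose to 18 N. Now I back off and look at it.

```bash
python3 -m pendant '[[[1,4,0,0,45],[2,8,0,0,45],[0,0,30,0,45],[0,0,60,0,45],[-8,-35,60,0,45],[-12,-50,40,0,45],[-12,-50,0,0,45],[0,0,0,0,45]]]'
python3 -m pendant '[[[0,0,0,0,45]]]'
python3 - <<'E'
from h import *
np.set_printoptions(precision=4,suppress=True)
c=cam('wrist'); save(c,'w7.png',s=1.5); np.savez('w7.npz',R=c['R'],o=c['o'],f=c['f'],cx=c['cx'],cy=c['cy'])
E
```

```text
time_s: 23.58
eef_pos: [0.5128, -0.2967, 0.1885]
eef_rot: [0.002, 0.786, 0.619, -0.001]
wrist_force: [-1.0, 0.1, -1.3]
opening: 0.527
time_s: 23.7
eef_pos: [0.5132, -0.2924, 0.1869]
eef_rot: [-0.0, 0.785, 0.62, -0.0]
wrist_force: [0.9, 0.4, -0.7]
opening: 0.53
```

View pics/w7.png

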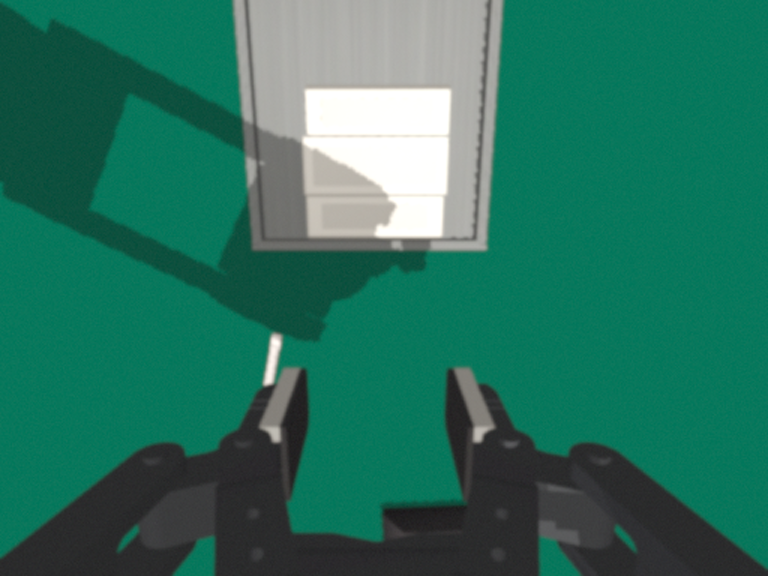

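The row is nested against the lip with no visible gaps. Displayed corners: last (305,88), (451,88); joints near rows 136 and 195; first bottom (308,238), (443,238). Computing how level it is and the target for the fourth, then moving to look at the fourth.

```bash
python3 - <<'E'
from h import *
np.set_printoptions(precision=1,suppress=True)
d=np.load('w7.npz')
c=dict(R=d['R'],o=d['o'],f=float(d['f']),cx=float(d['cx']),cy=float(d['cy']))
a=np.radians(-13.3);x=np.array([np.cos(a),np.sin(a)]);y=np.array([-x[1],x[0]])
for n,z,q in [('last',.023,[(305,88),(451,88),(450,135),(305,135)]),('mid',.023,[(303,137),(449,137),(447,194),(304,194)]),('first',.023,[(307,196),(445,196),(443,238),(308,238)]),('lip',.013,[(254,250),(487,250)])]:
    P=np.array([ray(c,(u-.25)/1.5,(v-.25)/1.5,z)[:2] for u,v in q])*1000
    print(n,P.mean(0),np.c_[P@x,P@y].ravel(),P.mean(0)@x,P.mean(0)@y)
E
python3 -m pendant '[[[10,52,15,-9,60],[10,52,15,-9,60],[10,52,15,-9,60],[10,52,0,-9,60],[10,52,0,-9,60],[10,52,0,-9,60],[0,50,0,-9,60],[-15,50,0,-9,60]]]'
python3 -m pendant '[[[-10,20,0,0,60],[0,0,0,0,60],[0,0,0,0,60]]]'
python3 - <<'E'
from h import *
np.set_printoptions(precision=4,suppress=True)
c=cam('wrist'); save(c,'w8.png',s=1.5); np.savez('w8.npz',R=c['R'],o=c['o'],f=c['f'],cx=c['cx'],cy=c['cy'])
for t in['ingot_flat_center']:
    for r in spotter.tip_of('wrist',t): p=w(c,r['at']); print(t,round(r['confidence'],2),p,px(c,p).round())
E
```

```text
last [ 536.6 -196.9] [524.4 -55.  610.8 -55.1 611.4 -81.4 523.3 -81.3] 567.4758950985706 -68.17960048607365
mid [ 528.2 -227.1] [ 522.   -82.4  610.8  -82.5  611.1 -116.5  521.  -116.5] 566.2330669403004 -99.48333364113236
first [ 520.9 -257.8] [ 522.9 -117.7  609.9 -117.8  609.7 -144.4  522.3 -144.4] 566.1914468561587 -131.05810279059745
lip [ 512.  -279.6] [ 484.1 -154.2  641.  -154.3] 562.576178889607 -154.29439931395683
time_s: 24.75
eef_pos: [0.558, 0.1227, 0.2318]
eef_rot: [-0.0, 0.999, 0.039, -0.0]
wrist_force: [0.2, 0.0, -0.2]
opening: 0.702
time_s: 25.12
eef_pos: [0.5487, 0.139, 0.2323]
eef_rot: [0.0, 0.999, 0.042, 0.0]
wrist_force: [0.3, 0.4, 0.9]
opening: 0.704
ingot_flat_center 0.87 [0.6141 0.1573 0.0096] [239. 109.]
ingot_flat_center 0.35 [ 0.6048  0.346  -0.0018] [ 73. 103.]
```

View pics/w8.png

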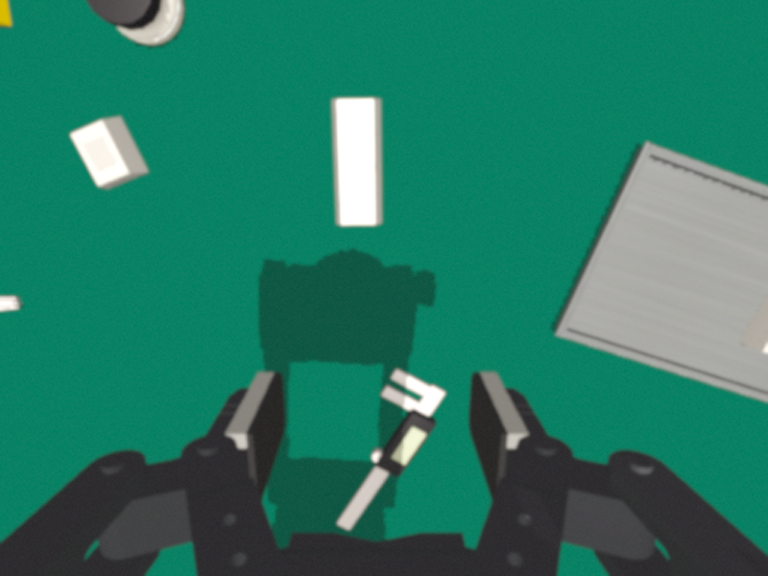

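This is the pale flat ingot: displayed corners (332,97), (382,97), (382,226), (337,226). The half ingot at (108,152) is left alone.

```bash
python3 - <<'E'
from h import *
np.set_printoptions(precision=1,suppress=True)
d=np.load('w8.npz')
c=dict(R=d['R'],o=d['o'],f=float(d['f']),cx=float(d['cx']),cy=float(d['cy']))
im=cv2.imread('pics/w8.png'); 
for z in(.01,.02):
    P=np.array([ray(c,(u-.25)/1.5,(v-.25)/1.5,z)[:2] for u,v in [(332,97),(382,97),(382,226),(337,226)]])*1000
    A=P[0]+P[1]-P[2]-P[3]; print(P.ravel(),P.mean(0),np.degrees(np.arctan2(A[1],A[0])),np.linalg.norm(A)/2)
s=im[70:250,310:400]; m=(s.min(2)>110).astype(np.uint8); r=cv2.minAreaRect(cv2.findNonZero(m)); print(r)
o=monitor.get_obs(); print(np.array(o['eef_pos'])*1000, 2*np.degrees(np.arctan2(o['eef_rot'][2],o['eef_rot'][1])))
E
```

```text
[657.8 179.8 660.7 144.6 569.8 136.6 566.9 170.9] [613.8 158. ] 5.279297811169829 91.28251299653232
[656.9 178.9 659.8 144.6 571.3 136.9 568.5 170.2] [614.1 157.6] 5.279297811169831 88.78144337100535
((47.71917724609375, 91.41780853271484), (130.28103637695312, 49.447574615478516), 87.87889862060547)
[549.  138.4 232.3] 4.651764513814189
```

```bash
python3 -m pendant '[[[33,10,-30,0.4,62],[32,9.3,-40,0,62],[0,0,-50,0,62],[0,0,-50,0,62],[0,0,-40,0,62],[0,0,-18,0,62],[0,0,0,0,62],[0,0,0,0,62]]]'
```

```text
time_s: 26.22
eef_pos: [0.6154, 0.1587, 0.0063]
eef_rot: [-0.0, 0.999, 0.044, 0.002]
wrist_force: [0.1, 0.2, 0.8]
opening: 0.728
```

```bash
python3 -m pendant '[[[-1,-1,-2.5,0,62],[0,0,0,0,20],[0,0,0,0,20],[0,0,0,0,20],[0,0,0,0,20],[0,0,0,0,20]]]'
python3 -m pendant '[[[0,0,5,0,20],[0,0,15,0,20],[0,0,40,0,20],[0,0,40,0,20],[0,0,0,0,20]]]'
```

```text
time_s: 26.98
eef_pos: [0.613, 0.1582, 0.0031]
eef_rot: [-0.0, 0.999, 0.045, 0.0]
wrist_force: [-2.4, -0.7, 7.0]
opening: 0.364
time_s: 27.6
eef_pos: [0.6157, 0.1582, 0.1067]
eef_rot: [-0.0, 0.999, 0.045, 0.004]
wrist_force: [0.4, 0.0, -3.5]
opening: 0.358
```

```bash
python3 -m pendant '[[[-11,-48,0,9,20],[-11,-48,0,9,20],[-11,-48,0,9,20],[-11,-48,0,9,20],[-11,-48,0,9,20],[-11,-48,0,9,20],[-11,-48,0,9,20],[-11,-48,0,8.6,20]]]'
python3 -m pendant '[[[0,0,-10,0,20],[0,0,0,0,20],[0,0,0,0,20]]]'
python3 - <<'E'
from h import *
np.set_printoptions(precision=4,suppress=True)
c=cam('wrist'); save(c,'w9.png',s=1.5); np.savez('w9.npz',R=c['R'],o=c['o'],f=c['f'],cx=c['cx'],cy=c['cy'])
o=monitor.get_obs(); print(np.array(o['eef_pos'])*1000, 2*np.degrees(np.arctan2(o['eef_rot'][2],o['eef_rot'][1])))
E
```

```text
time_s: 28.6
eef_pos: [0.5231, -0.227, 0.1004]
eef_rot: [-0.001, 0.783, 0.622, -0.0]
wrist_force: [0.9, 0.2, -3.7]
opening: 0.361
time_s: 28.98
eef_pos: [0.5243, -0.2246, 0.0911]
eef_rot: [-0.001, 0.784, 0.621, -0.0]
wrist_force: [0.3, -0.1, -3.5]
opening: 0.357
[ 524.6612 -224.7756   91.4939] 76.76138581928616
```

View pics/w9.png

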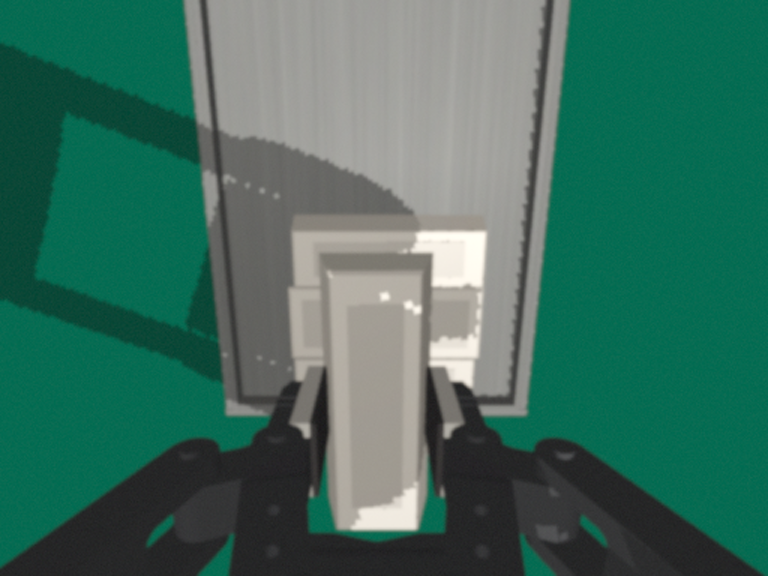

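The held ingot is level: its top face runs from (329,271) and (423,271) to (417,530) and (336,530), with its base far edge at (320,254) to (432,254). The row's middle ingot is at (289,288), (480,289), (477,357), (292,358).

```bash
python3 - <<'E'
from h import *
np.set_printoptions(precision=1,suppress=True)
d=np.load('w9.npz')
c=dict(R=d['R'],o=d['o'],f=float(d['f']),cx=float(d['cx']),cy=float(d['cy']))
a=np.radians(-13.3);x=np.array([np.cos(a),np.sin(a)]);y=np.array([-x[1],x[0]])
for n,z,q in [('heldtop',.1085,[(329,271),(423,271),(417,530),(336,530)]),('heldbase',.0885,[(320,254),(432,254)]),('mid',.023,[(289,288),(480,289),(477,357),(292,358)]),('last',.023,[(294,231),(486,231),(481,286),(294,286)])]:
    P=np.array([ray(c,(u-.25)/1.5,(v-.25)/1.5,z)[:2] for u,v in q])*1000
    print(n,P.mean(0),np.c_[P@x,P@y].ravel(),P.mean(0)@x,P.mean(0)@y)
p=np.array([524.7,-224.8]);print('tcp',p@x,p@y)
E
```

```text
heldtop [ 525.  -222.7] [ 549.3  -52.9  574.7  -52.9  575.3 -139.   549.1 -139.1] 562.1096967160789 -95.98295392114454
heldbase [ 534.8 -180.3] [544.6 -52.5 579.3 -52.4] 561.9330013507412 -52.427041901434066
mid [ 527.6 -227. ] [ 521.8  -82.1  609.5  -82.5  610.3 -116.5  521.3 -117.2] 565.7157114225614 -99.55000271459217
last [ 536.5 -197.2] [525.4 -55.9 610.4 -55.8 609.9 -81.  524.1 -81.2] 567.4407891800009 -68.45810923596807
tcp 562.3421354660242 -98.06351349769105
```

```bash
python3 -m pendant '[[[3.4,-3.2,-20,0,20],[0,0,-20,0,20],[0,0,-12,0,20],[0,0,-7,0,20],[0,0,0,0,20],[0,0,0,0,20]]]'; python3 -m pendant '[[[0,0,-2,0,20],[0,0,0,0,20],[0,0,0,0,20]]]';python3 -m pendant '[[[0,0,-1,0,20],[0,0,0,0,20],[0,0,0,0,20]]]'
```

```text
time_s: 29.78
eef_pos: [0.5284, -0.2296, 0.0334]
eef_rot: [0.001, 0.784, 0.62, 0.0]
wrist_force: [1.1, 0.1, -4.3]
opening: 0.359
time_s: 30.15
eef_pos: [0.528, -0.2294, 0.031]
eef_rot: [0.0, 0.784, 0.62, 0.0]
wrist_force: [0.7, -0.6, -3.4]
opening: 0.362
time_s: 30.52
eef_pos: [0.5279, -0.2293, 0.0298]
eef_rot: [-0.0, 0.784, 0.62, -0.0]
wrist_force: [0.6, -0.0, -3.2]
opening: 0.362
```

```bash
python3 -m pendant '[[[0.2,0.8,-1,0,20],[0,0,0,0,20],[0,0,0,0,20]]]'; python3 -m pendant '[[[0,0,-1,0,20],[0,0,0,0,20],[0,0,0,0,20]]]';python3 -m pendant '[[[0,0,-0.8,0,20],[0,0,0,0,20],[0,0,0,0,20]]]'
```

```text
time_s: 30.9
eef_pos: [0.5282, -0.2285, 0.0288]
eef_rot: [-0.0, 0.784, 0.62, -0.0]
wrist_force: [-0.8, 0.4, -4.0]
opening: 0.355
time_s: 31.28
eef_pos: [0.5282, -0.2285, 0.0278]
eef_rot: [-0.0, 0.784, 0.62, -0.0]
wrist_force: [-0.6, -0.6, -4.0]
opening: 0.358
time_s: 31.65
eef_pos: [0.5282, -0.2285, 0.027]
eef_rot: [-0.0, 0.784, 0.62, -0.0]
wrist_force: [0.2, -0.2, -3.8]
opening: 0.359
```

```bash
python3 -m pendant '[[[0,0,-0.8,0,20],[0,0,0,0,20],[0,0,0,0,20]]]'; python3 -m pendant '[[[0,0,-0.8,0,20],[0,0,0,0,20],[0,0,0,0,20]]]'
```

```text
time_s: 32.02
eef_pos: [0.5283, -0.2285, 0.0263]
eef_rot: [0.0, 0.784, 0.62, 0.0]
wrist_force: [0.9, -0.7, -2.8]
opening: 0.363
time_s: 32.4
eef_pos: [0.5283, -0.2286, 0.0261]
eef_rot: [0.0, 0.784, 0.621, -0.0]
wrist_force: [-2.5, 2.0, 5.5]
opening: 0.36
```

Contact made. Now I release gently, lift straight up and check.

```bash
python3 -m pendant '[[[0,0,0.5,0,40],[0,0,0.5,0,48],[0,0,0,0,56],[0,0,0,0,56],[0,0,0,0,56]]]'; python3 -m pendant '[[[0,0,15,0,56],[0,0,40,0,56],[0,0,50,0,56],[-10,-40,50,0,56],[-12,-50,0,0,56],[0,0,0,0,56],[0,0,0,0,56]]]'
python3 - <<'E'
from h import *
c=cam('wrist'); save(c,'w10.png',s=1.5); np.savez('w10.npz',R=c['R'],o=c['o'],f=c['f'],cx=c['cx'],cy=c['cy'])
E
```

```text
time_s: 33.02
eef_pos: [0.5282, -0.2285, 0.0264]
eef_rot: [-0.0, 0.784, 0.62, -0.0]
wrist_force: [-0.1, 0.2, 0.6]
opening: 0.652
time_s: 33.9
eef_pos: [0.5063, -0.3167, 0.1799]
eef_rot: [-0.0, 0.784, 0.62, 0.0]
wrist_force: [-0.4, 0.6, -1.2]
opening: 0.656
```

View pics/w10.png

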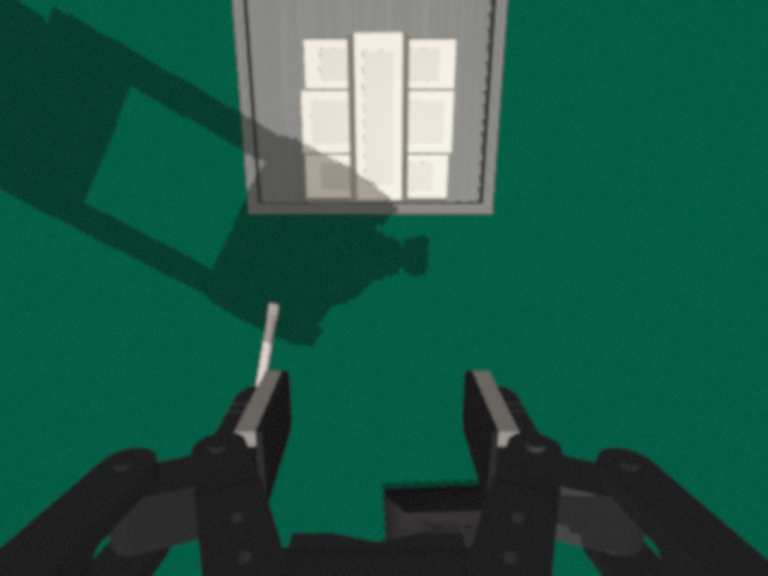

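The fourth ingot lies square across the row. It spans displayed columns 354–403 (centre 378) against the row's 302–455 (centre 378), and its ends are even. The row is still tight and the gripper is clear, so I'm handing in.

```bash
python3 -c "
from bench import order; print(order.hand_in())"
```

```text
the job is handed in; nothing more can be done
None
```

The stacking job is finished and handed in at about 34 s on the robot's clock, against the 72 s limit; the hand-in gives no verdict.

- **Side ingot:** I tipped it broad face up by pushing high on its broad face, then set it between the two in the tray.
- **Row:** I pushed it with two fingers against the end lip. Sliding force was 5–9 N, rising to about 18 N when it seated.
- **Fourth ingot:** I lowered it onto the middle of the row until it touched (about 6 N), then released it.

**Last checks:**
- In the final picture the row is tight and the fourth is square and centred to within about 1 pixel, with the gripper clear.
- Just before the fourth went on, the row's pitches measured 31.3 and 31.6 mm against the nominal 31, and its ends were level to about 2 mm. That is within picture error. I checked "flush on top" only by eye.
- The half ingot and the yellow and turquoise look-alikes were not touched. I did not re-measure the bystanders at the end.

**What disagreed:** my first tray fit used a guessed image centre, so I redid it before moving anything. Even then the tray came out 3–5% too big because of blur, so I placed things relative to the ingots instead.

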